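Ready the ball dish over the fallen grinding jar

ROBOT

A 6-joint arm with a two-finger parallel gripper is mounted at the origin on the work surface. World frame = base frame: x ahead of the robot, y to its left, z up, the work surface at z = 0. Lengths are in m, angles in rad, forces in N, time in s.
With the tool pointing down it reaches from about 0.3 to 0.775 m from the base axis. Payload 14.6 kg.
Tool frame: the origin (TCP) lies at the very end of the fingers, on their centre line; the grasp point (between the pads) lies 19 mm behind it (ctrl.grasp_offset is the distance from the TCP to the grasp point, in m); z points along the fingers, y is the line along which they close (so a half turn about z gives the same grasp; the last joint's range is limited). The gripper opens to 94 mm and grips with 3 to 60 N. Pads are 16 mm wide; open, the fingers measure 119 mm over their backs; the gripper's body (75 mm by 177 mm) begins 78 mm behind the grasp point.
Start: joints at [1.145, 0.3, 1.521, -0, 1.321, -0.067], TCP at [0.193, 0.515, 0.205] pointing down, gripper open.
Joint ranges: [-3.03, 3.03], [-0.79, 2.21], [0.23, 2.52], [-1.04, 4.18], [0, 3.07], [-2.55, 2.55]. Speed limits (rad/s): [2.22, 2.22, 2.57, 3.14, 3.14, 3.14].

INTERFACE

Orientations are given as [roll, pitch, yaw] about the fixed x, y, z axes, in that order (R = Rz(yaw) Ry(pitch) Rx(roll)).
In Python, from station import ctrl gives the robot as it stands.
- The arm moves only by the tool step_arm, never from a script. Its argument "plan" is a list that holds one entry, the list of rows, each a list of 6 numbers: the shift along the tool's x, y, z in units of 30 mm (1.0 is 30 mm), then the turn, a rotation vector about the tool's x, y, z in units of 6 degrees (1.0 is 6 degrees). In form: [[[dx, dy, dz, wx, wy, wz], ...]]. A call has 1 to 8 rows; each row is the pose to reach, as a shift and turn from the pose commanded when the call began, along the tool's axes at that moment; what a row does not reach only later rows make up. A row lasts 1/12 s, in which the tool goes at most 41.7 mm and 7.16 degrees, less where a joint would pass 70% of its speed; a pose out of reach is approached as far as the arm can. A call with a gripper value outside its range is refused whole. "grip" is the opening, from 0 (shut) to 1 (fully open), set as the call begins (left out, the last holds). The fingers move at their own pace and stop on an object; "squeeze" is the grip in N (left out, the last holds). Time passes only in rows, so rows that repeat a pose let the fingers close. It gives the time, the measured TCP pose, the force, the opening and the grip force at its end, in the units of the state.
- ctrl.get_obs(): the state, without advancing time (a new reading comes with each control period).
- ctrl.camera(name): name is "side" or "top" or "wrist"; returns the picture (384x512x3 uint8, red, green, blue); there is no depth.
- ctrl.camera_model(name): a dict with "intrinsics" (3x3 intrinsics, pixels), "k1" (the pictures are not rectified: a ray, as slopes to the right and down, at radius r is drawn at 1 + k1 r^2 times it, then the intrinsics apply), "R" (3x3) and "t" (3): a world point X has camera coordinates R X + t; the wrist camera has in their place "tool_from_camera" (4x4, takes a point from camera to tool coordinates, whose origin is the TCP and whose axes are the flange's). Camera axes: x right, y down, z forward; pixel columns grow to the right and rows downward; lengths in m; the calibration is good to about 2 mm. A picture is of the moment at which its call begins: read the wrist's pose just before it. camera_model takes no time and is no camera call.
- ctrl.hand_in(): hands the job in; it is judged then, once.
Trained networks look in the newest picture that a camera, given by its name, has taken for a name from the list of things; names that differ only in an ending like _2 or _b are one class to them, and where a whole thing is asked for, a point or a joint stands for the part that bears it (a point fixed in the world has none). Each returns a list of dicts, best first, with "confidence" (0 to 1); they miss things now and then, are a little off and sometimes report something else, mostly with a low value. They report only what shows in the picture. A call takes as long as a camera call. They do not tell look-alikes from the thing itself.
- ctrl.masks_of(query, camera): "pixels" (384x512 bool, what is visible of it) and "at" ([column, row] in pixels, amid what is visible of it).
- ctrl.place_of(query, camera): "at" ([column, row] in pixels: a listed point, or the origin of a listed thing).
The state is a dict: "time_s": time; "qpos": joint angles; "joint_vel": joint speeds; "tau": joint torques, N m; "ee_pos": TCP position; "eef_rot": TCP orientation; "force": force on the tool from outside, world axes, zero at the start; "moment": the same for the moment, N m; "grip_width": finger opening in m; "grip_force": force on a finger pad.
Only numpy, scipy, OpenCV 4.12 (cv2) and the standard library are available. Lean on these libraries where they do the work, as an engineer would, in place of code of your own. Each camera call takes 0.05 s, during which the arm holds its last target. There are 200 camera calls.

TASK

In the row of grinding jars one open jar has fallen over: stand it upright, mouth up, on the empty yellow ring it fell beside, and let go of it. Then pick up the ball dish and, keeping it level and the ball in the middle, turn it about a quarter turn so that its red lip points straight across the lane, away from the robot, with the tip of the lip over the open jar's mouth and one to five centimetres above it, touching no jar. Finish while still holding the dish there, steady, with the ball not yet tipped out; leave the closed jars and everything else on the bench where they are.

Things in the scene. Friction and masses are not known exactly. Their poses are not given: they have to be found in the camera images.
- lane: Grey mat fixed to the bench, 130 mm (its x, across the lane) by 330 mm (its y, along the lane), 4 mm thick, with three yellow rings (68 mm) 100 mm apart along y. Origin: centre of its underside. Its x points across the lane, away from the robot, turned 0.15 to 0.45 rad counter-clockwise from the robot's x.
- place0 (a point): Centre of the ring at the robot's right end of the lane, on the mat's top (4 mm above the bench).
- place1 (a point): Centre of the middle ring, on the mat's top.
- place2 (a point): Centre of the ring at the robot's left end of the lane, on the mat's top.
- jar: The fallen jar: open aluminium cylinder, blue band near its base, 44 mm diameter, 75 mm high, wall 4, floor 10 mm, about 0.3 kg. Origin: mid-height on its axis; z axis from base to mouth. Lies on the mat, centred within 15 mm of one ring, mouth across the lane, away from the robot (within 0.25 rad of the lane's x). If let go on its base edge within 20 degrees of vertical it rocks upright.
- jar_mouth (a point): Centre of the open jar's mouth rim, on its axis, 37.5 mm from its origin; 79 mm above the bench when the jar stands on the mat. The opening is 36 mm across.
- closed_a: Closed jar with a blue lid, standing on a ring: 44 mm diameter (lid 46 mm), 87 mm high with the lid; 0.4 kg, loose. Origin: on its axis, 37.5 mm above its underside; z is up. It may stand on any ring.
- closed_b: A second closed jar, the same as closed_a.
- dish: Steel ball dish, 128 mm across, rim 29 mm high, on four feet, about 0.22 kg. Hollow: about 100 mm radius of curvature, flat in the middle 24 mm. A thin bail along its y axis, 98 mm high (104 at the grip), spans it; a red lip, 24 mm wide, sticks out along its x. Origin: centre of its underside; z up. At the start the lip points to the robot's right, about a quarter turn clockwise of the lane's x.
- dish_grip (a point): Centre of the blue grip block in the middle of the bail, 95 mm above the dish's origin. The block is 14 mm thick along the dish's x (close the fingers along this), 52 mm long along the dish's y and 18 mm high. Held here the dish hangs balanced and turns with the tool. 50 mm of free space lie between grip and ball.
- dish_floor (a point): Centre of the dish's hollow, top face, 10 mm above its origin.
- lip_tip (a point): Outer tip of the red lip, in the dish's frame 85 mm along x from the origin and 29 mm above it.
- ball_center (a point): Centre of the loose brass-coloured grinding ball, 25 mm diameter, 64 g, at rest in the dish's hollow. It rolls freely when the dish is tilted or jerked.
- amber: Small amber bottle, 52 mm diameter, 120 mm high, standing on the far right part of the bench. Origin: centre of its underside.
- reagent: White jar with a blue cap, 64 mm diameter, 130 mm high, standing on the far right part of the bench. Origin: centre of its underside.
- spare_lid: Blue jar lid, 46 mm diameter, 12 mm high, lying flat between the dish and the robot's midline. Origin: centre of its underside.
- wrench: Open-ended steel wrench, 150 mm long, lying at the back of the bench. Origin: underside.
Mind the look-alikes: they are no part of the job. What is shaped like the closed_a but black, green or pink is not meant.

How it is judged:
On the way, in this order (a step that is already met when the one before it is completed fails the run):
1. the fallen jar stands upright on its ring in the lane, let go (angle between jar's own z axis and vertical below 0.12 rad and height (world z) of jar_mouth between 0.07 and 0.085 m and (horizontal distance between jar and place0 below 0.02 m or horizontal distance between jar and place1 below 0.02 m or horizontal distance between jar and place2 below 0.02 m) and linear speed of jar below 0.03 m/s and contact force between jar and the arm below 0.2 N and contact force between jar and the fingers below 0.2 N), for 0.3 s.
2. the dish is lifted clear of the bench, level, with the ball in its middle (height (world z) of dish above 0.03 m and angle between dish's own z axis and vertical below 0.15 rad and horizontal distance between ball_center and dish_floor below 0.025 m), for 0.2 s.
At the end, for the whole second after the job is handed in: Jar upright (7 deg), within 20 mm of a ring centre. Dish held by fingers, touching no jar, level (6 deg), still; lip across the lane (11 deg), tip within 20 mm of over the mouth centre, 5-60 mm above; ball within 20 mm of dish centre. Closed jars moved under 25 mm, other things under 30 mm (angle between each of jar, closed_a, closed_b's own z axis and vertical below 0.12 rad and height (world z) of jar_mouth between 0.07 and 0.085 m and (horizontal distance between jar and place0 below 0.02 m or horizontal distance between jar and place1 below 0.02 m or horizontal distance between jar and place2 below 0.02 m) and linear speed of each of jar, dish below 0.03 m/s and distance of each of closed_a, closed_b from where it was at the start of the episode below 0.025 m and distance of each of amber, reagent, spare_lid, wrench from where it was at the start of the episode below 0.03 m and contact force between dish and the fingers above 1 N and height (world z) of dish above 0.06 m and angle between dish's own z axis and vertical below 0.1 rad and contact force between dish and jar below 0.1 N and contact force between dish and closed_a below 0.1 N and contact force between dish and closed_b below 0.1 N and angle between the x axis of dish and the x axis of lane, either way round below 0.2 rad and x of dish in the frame of lane below -0.04 m and horizontal distance between lip_tip and jar_mouth below 0.02 m and height (world z) of lip_tip between 0.084 and 0.139 m and horizontal distance between ball_center and dish_floor below 0.02 m); the arm keeps its last pose, push and grip.
It fails at once if the ball strays more than 35 mm from the middle of the dish (distance between ball_center and dish_floor above 0.035 m).
It fails at once if the dish is tilted more than 14 degrees (angle between dish's own z axis and vertical above 0.25 rad).
It fails at once if a closed jar is knocked over (angle between any of closed_a, closed_b's own z axis and vertical above 0.5 rad).
It fails at once if another thing on the bench is shoved away (distance of any of amber, reagent, spare_lid, wrench, closed_a, closed_b from where it was at the start of the episode above 0.05 m).
It also fails if it takes over 72 s, if anything falls off the work surface, if the arm or the gripper's body presses on something with over 40 N, if the wrist force passes 120 N, or if a joint passes its speed limit or range.

## Working session

There is one attempt and no reset: what is moved stays moved. The work goes in short steps, Python scripts to look and compute and a tool call to move; the robot and the scene stay as the last step left them, time stands still between calls to the robot, and variables do not carry over. Pictures are saved under pics/ and viewed, at most 10 in all, crops included, and the job is handed in when it is done.

Besides the shell and the picture viewer there is one more tool, called after "Request:" by a JSON object that holds its "method" and its "body". step_arm: Moves the arm, as the interface text tells. Its arguments: {"type":"object","properties":{"plan":{"type":"array","items":{"type":"array","items":{"type":"array","items":{"type":"number"}}}},"grip":{"type":"number"},"squeeze":{"type":"number"}},"required":["plan"]}

```bash
ls; mkdir -p pics
cat > h.py <<'E'
import numpy as np, cv2
from scipy.spatial.transform import Rotation as Rn
from station import ctrl
def model(cam):
    m=ctrl.camera_model(cam)
    K=np.array(m["intrinsics"]);k1=m["k1"]
    if cam=="wrist":
        o=ctrl.get_obs();T=np.eye(4);T[:3,:3]=Rn.from_euler('xyz',o["eef_rot"]).as_matrix();T[:3,3]=o["ee_pos"]
        W=T@np.array(m["tool_from_camera"]);R=W[:3,:3].T;t=-R@W[:3,3]
    else: R=np.array(m["R"]);t=np.array(m["t"])
    return K,k1,R,t
def ray(cam,px,M=None):
    K,k1,R,t=M or model(cam)
    d=np.array([k1,0,0,0.])
    p=cv2.undistortPoints(np.array([[px]],float),K,d)[0,0]
    return -R.T@t, R.T@np.array([p[0],p[1],1])
def onz(cam,px,z,M=None):
    c,d=ray(cam,px,M); return c+d*(z-c[2])/d[2]
def proj(cam,X,M=None):
    K,k1,R,t=M or model(cam)
    return cv2.projectPoints(np.array(X,float).reshape(-1,1,3),cv2.Rodrigues(R)[0],t,K,np.array([k1,0,0,0.]))[0][:,0]
def tri(obs):
    A=np.zeros((3,3));b=np.zeros(3)
    for c,d in obs:
        d=d/np.linalg.norm(d);P=np.eye(3)-np.outer(d,d);A+=P;b+=P@c
    return np.linalg.solve(A,b)
def shot(cam,name):
    im=ctrl.camera(cam);cv2.imwrite(f"pics/{name}.png",im[:,:,::-1]);return im
E
python3 - <<'E'
from h import *
np.set_printoptions(precision=3,suppress=True)
ims=[shot(c,c+"0") for c in("top","side")]
cv2.imwrite("pics/both.png",cv2.resize(np.hstack(ims),(800,300),interpolation=cv2.INTER_AREA)[:,:,::-1])
for c in("top","side"):
    print(c,-model(c)[2].T@model(c)[3])
    for q in("jar","jar_mouth","closed_a","place0","place1","place2","lane","dish","dish_grip","lip_tip","dish_floor","ball_center","amber","reagent","spare_lid","wrench"):
        for r in ctrl.place_of(q,c)[:4]: print(q,np.round(r["at"],1),round(r["confidence"],2))
E
```

```text
pics
top [ 0.412 -0.     1.153]
jar [231.7 203.5] 0.97
jar_mouth [229.7 193.8] 0.79
closed_a [118.7 213.4] 0.91
closed_a [181.2 284.5] 0.77
closed_a [196.5 148.7] 0.74
closed_a [161.8 230.9] 0.61
place0 [166.9 235.8] 0.91
place0 [232.5 204.2] 0.9
place0 [202. 219.] 0.68
place0 [328.5 245.2] 0.4
place1 [166.9 235.8] 0.91
place1 [232.5 204.2] 0.9
place1 [202. 219.] 0.68
place1 [328.5 245.2] 0.4
place2 [166.9 235.8] 0.91
place2 [232.5 204.2] 0.9
place2 [202. 219.] 0.68
place2 [328.5 245.2] 0.4
lane [199.2 217.5] 0.97
lane [295.7 158.8] 0.23
dish [321.3 244.8] 0.58
dish_grip [329.5 243.5] 0.56
lip_tip [352.5 239.7] 0.62
dish_floor [326.8 241.2] 0.93
dish_floor [353.9 242. ] 0.37
ball_center [327.8 241.4] 0.6
amber [291.8 156.2] 0.59
amber [203.  215.5] 0.23
amber [198.7 218.5] 0.16
reagent [345.4 148.6] 0.74
spare_lid [250.1 266.5] 0.49
spare_lid [202.9 216.6] 0.48
wrench [242.3 123.3] 0.54
side [ 0.153 -0.38   0.72 ]
jar [229.9 202. ] 0.84
jar_mouth [313.8 318.3] 0.72
jar_mouth [322.9 214.3] 0.68
jar_mouth [238.6 195.3] 0.64
closed_a [196.1 186.3] 0.97
closed_a [125.  211.3] 0.8
closed_a [268.3 160.6] 0.74
closed_a [249.4 148.3] 0.73
place0 [232.1 203.2] 0.97
place0 [165.1 182.8] 0.89
place0 [198.4 194.1] 0.63
place1 [232.1 203.2] 0.97
place1 [165.1 182.8] 0.89
place1 [198.4 194.1] 0.63
place2 [232.1 203.2] 0.97
place2 [165.1 182.8] 0.89
place2 [198.4 194.1] 0.63
lane [200.3 198.2] 0.73
dish [276.6 302.9] 0.69
dish_grip [280.8 277.9] 0.89
dish_grip [379.4 242.6] 0.32
lip_tip [312.6 321.6] 0.98
lip_tip [198.  196.6] 0.56
dish_floor [278.4 296.7] 0.88
ball_center [197.2 194.2] 0.73
ball_center [280.6 298.9] 0.42
amber [320.6 214.2] 0.91
reagent [379.7 241.5] 0.75
reagent [301.3 167.9] 0.53
reagent [277.7 304.1] 0.33
spare_lid [193.3 260.3] 0.86
wrench [300.9 170.5] 0.75
```

View pics/top0.png

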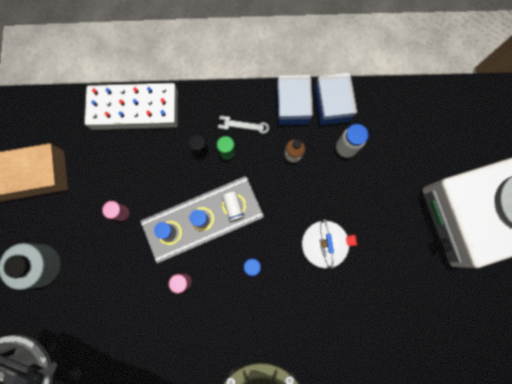

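View pics/side0.png

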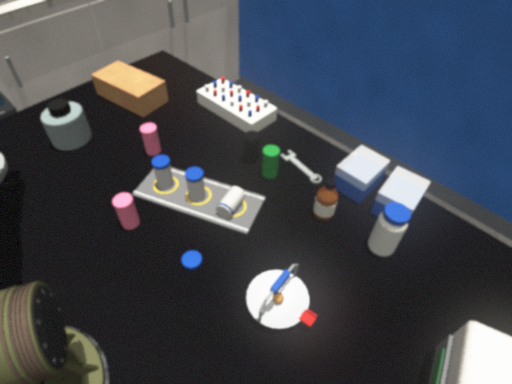

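The top picture shows the fallen jar at (232,204) on the lane's right ring. The closed blue-lid jars stand at (163,231) and (200,218), and the dish is at (327,243) with its red lip at (352,240). Things that could be mistaken for these are the pink cylinders at (112,211) and (178,284), the black one at (198,147), the green one at (226,148), the spare lid at (252,267) and the blue-capped reagent at (352,138). By the description I choose the only lying, open jar. I'll check it in a close crop.

Run:
```python
from h import *
np.set_printoptions(precision=4,suppress=True)
a=cv2.imread("pics/top0.png")[170:270,130:270];b=cv2.imread("pics/side0.png")[150:250,120:260]
cv2.imwrite("pics/crop.png",cv2.resize(np.hstack([a,b]),None,fx=2.8,fy=2.8,interpolation=cv2.INTER_CUBIC))
T,S=model("top"),model("side")
for n,p,s in(("p2",(166.9,235.8),(165.1,182.8)),("p1",(202,219),(198.4,194.1)),("p0",(232.5,204.2),(232.1,203.2))):
    print(n,onz("top",p,.004,T),onz("side",s,.004,S))
for n,p,s in(("jar",(231.7,203.5),(229.9,202)),("mouth",(229.7,193.8),(238.6,195.3)),("grip",(329.5,243.5),(280.8,277.9)),("lip",(352.5,239.7),(312.6,321.6)),("floor",(326.8,241.2),(278.4,296.7)),("ball",(327.8,241.4),(280.6,298.9)),("lid",(250.1,266.5),(193.3,260.3))):
    print(n,tri([ray("top",p,T),ray("side",s,S)]))
# lane mask corners, jar and mask axes
for c,M in(("top",T),("side",S)):
    ctrl.camera(c)
    for q,z in(("lane",.004),("jar",.026)):
        r=ctrl.masks_of(q,c)[0]; m=r["pixels"].astype(np.uint8)
        cs=max(cv2.findContours(m,0,2)[0],key=cv2.contourArea)
        box=cv2.boxPoints(cv2.minAreaRect(cs)) if q=="jar" else cv2.approxPolyDP(cv2.convexHull(cs),6,True)[:,0]
        print(c,q,m.sum()); print(np.array([np.r_[onz(c,p,z,M)[:2],p] for p in box]))
```

```text
p2 [0.4758 0.2548 0.004 ] [0.4867 0.2519 0.004 ]
p1 [0.5216 0.1538 0.004 ] [0.5237 0.1559 0.004 ]
p0 [0.5624 0.0652 0.004 ] [0.5645 0.0699 0.004 ]
jar [0.5606 0.0689 0.0136]
mouth [0.5917 0.0727 0.0109]
grip [ 0.4406 -0.1921  0.106 ]
lip [ 0.4522 -0.2743  0.0176]
floor [ 0.4455 -0.1958  0.0272]
ball [ 0.446  -0.2003  0.0224]
lid [ 0.3853  0.0171 -0.0067]
top lane 4169
[[  0.6357   0.0216 247.     179.    ]
 [  0.5203  -0.0134 260.     218.    ]
 [  0.4052   0.2851 156.     261.    ]
 [  0.5229   0.3245 143.     220.    ]]
top jar 441
[[  0.5857   0.097  220.8    195.4   ]
 [  0.5996   0.0522 236.4    190.2   ]
 [  0.5233   0.0286 245.2    216.6   ]
 [  0.5097   0.0729 229.6    221.8   ]]
side lane 3247
[[  0.4019   0.2842 132.     193.    ]
 [  0.4866   0.3171 151.     171.    ]
 [  0.5401   0.286  173.     167.    ]
 [  0.6315   0.0227 263.     199.    ]
 [  0.5194  -0.0148 243.     232.    ]]
side jar 493
[[  0.5057   0.0754 213.2114 209.0946]
 [  0.6034   0.1033 233.6845 183.0378]
 [  0.6017   0.0544 246.4479 193.0662]
 [  0.5063   0.0302 225.9748 219.123 ]]
```

View pics/crop.png

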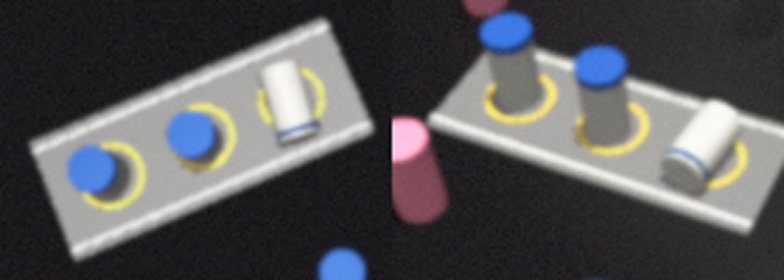

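The crop confirms it: the silver jar lies on the right ring with its blue base band towards the robot. The other two rings hold the blue-lid jars. Next I'll check the kinematic conventions before the first move.

Run:
```python
from h import *
np.set_printoptions(precision=4,suppress=True)
print([d for d in dir(ctrl) if d[0]!='_'])
o=ctrl.get_obs();print(o)
print(Rn.from_euler('xyz',o["eef_rot"]).as_matrix())
print(np.array(ctrl.camera_model("wrist")["tool_from_camera"]),ctrl.camera_model("wrist")["intrinsics"])
print("green",onz("top",(226,142),.087),"black",onz("top",(198,143),.087), "pink", onz("top",(175,284),.087))
```

```text
['MotionError', 'camera', 'camera_model', 'get_obs', 'grasp_offset', 'hand_in', 'masks_of', 'place_of']
{'time_s': 2.0, 'qpos': array([ 1.1454,  0.2999,  1.5211,  0.    ,  1.3207, -0.0666]), 'joint_vel': array([ 0.0014, -0.0005,  0.0004, -0.002 , -0.0003,  0.0014]), 'tau': array([ -0.0002, -53.1664, -35.2902,   0.0708,   0.0214,   0.    ]), 'ee_pos': array([0.1931, 0.5149, 0.2054]), 'eef_rot': array([-3.1415, -0.    ,  2.7828]), 'force': array([ 1.0285, -0.0166,  0.1991]), 'moment': array([-0.0177,  0.0116,  0.0066]), 'grip_force': 0.0, 'grip_width': 0.09397642198376417}
[[-0.9363  0.3512 -0.    ]
 [ 0.3512  0.9363 -0.    ]
 [ 0.     -0.0001 -1.    ]]
[[ 0.001  -0.9684 -0.2493  0.071 ]
 [ 1.      0.0012 -0.0007 -0.0002]
 [ 0.001  -0.2493  0.9684 -0.1799]
 [ 0.      0.      0.      1.    ]] [[308.222    0.     258.6143]
 [  0.     308.222  190.5698]
 [  0.       0.       1.    ]]
green [0.7251 0.0758 0.087 ] black [0.7243 0.1532 0.087 ] pink [0.3454 0.2139 0.087 ]
```

Request:
{"method": "step_arm", "body": {"plan": [[[-16.6,-9.87,0,0,0,-6.3],[-16.6,-9.87,0,0,0,-6.3],[-16.6,-9.87,0,0,0,-6.3],[-16.6,-9.87,0,0,0,-6.3],[-16.6,-9.87,0,0,0,-6.3],[-16.6,-9.87,0,0,0,-6.3],[-16.6,-9.87,0,0,0,-6.3],[-16.6,-9.87,0,0,0,-6.3]]], "grip": 1}}

```text
time_s: 2.67
ee_pos: [0.3903, 0.2691, 0.2058]
eef_rot: [3.141, 0.001, -2.84]
force: [0.4, 1.5, -0.6]
grip_width: 0.0942
grip_force: 0.0
```

Request:
{"method": "step_arm", "body": {"plan": [[[-3.1,-7.7,0,0,0,0],[-3.1,-7.7,0,0,0,0],[-3.1,-7.7,0,0,0,0],[-3.1,-7.7,0,0,0,0],[-3.1,-7.7,0,0,0,0],[-3.1,-7.7,0,0,0,0],[-3.1,-7.7,0,0,0,0],[-3.1,-7.7,0,0,0,0]]]}}

```text
time_s: 3.33
ee_pos: [0.5472, 0.0763, 0.205]
eef_rot: [3.141, -0.001, -2.844]
force: [-0.7, 0.5, -0.3]
grip_width: 0.0943
grip_force: 0.0
```

```bash
cat > look.py <<'E'
from h import *
np.set_printoptions(precision=4,suppress=True)
import sys
M=model("wrist"); im=shot("wrist",sys.argv[1])
o=ctrl.get_obs();print(o["ee_pos"],o["eef_rot"],o["qpos"],o["time_s"])
for q,z in(("jar",.026),("jar_mouth",.026),("place0",.004),("closed_a",.0415),("lane",.004)):
    for r in ctrl.place_of(q,"wrist")[:3]: print(q,np.round(r["at"],1),round(r["confidence"],2),onz("wrist",r["at"],z,M))
for r in ctrl.masks_of("jar","wrist")[:1]:
    m=r["pixels"].astype(np.uint8);cs=max(cv2.findContours(m,0,2)[0],key=cv2.contourArea)
    print(np.array([np.r_[onz("wrist",p,.026,M)[:2],p] for p in cv2.boxPoints(cv2.minAreaRect(cs))]))
E
python3 look.py w1
```

```text
[0.5466 0.0775 0.2052] [ 3.1413 -0.0006 -2.8419] [ 0.0744  0.3052  1.5148  0.0002  1.3223 -1.7961] 3.3833
jar [244.7 208.1] 0.58 [0.5934 0.0717 0.026 ]
jar_mouth [244.8 206.9] 0.61 [0.5919 0.0713 0.026 ]
place0 [407.8 163. ] 0.92 [0.4844 0.2494 0.004 ]
place0 [326.5 174.1] 0.62 [0.5271 0.1583 0.004 ]
closed_a [217.4 303.3] 0.97 [0.7194 0.0738 0.0415]
closed_a [422.7 169.8] 0.88 [0.4861 0.2492 0.0415]
closed_a [443.   27.9] 0.69 [0.3486 0.207  0.0415]
lane [327.1 168.9] 0.56 [0.5206 0.1567 0.004 ]
[[  0.5231   0.032  229.     143.    ]
 [  0.5105   0.0728 266.     143.    ]
 [  0.5892   0.0976 266.     211.    ]
 [  0.6026   0.0544 229.     211.    ]]
```

View pics/w1.png

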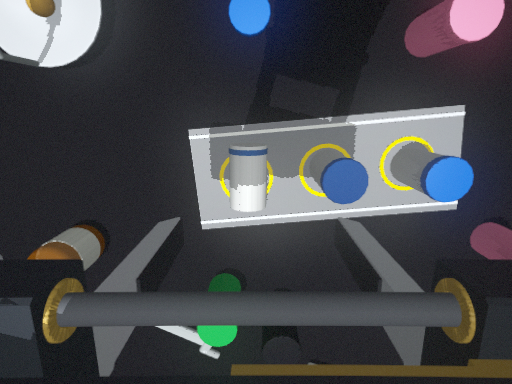

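The wrist picture shows the jar's blue base band at (248,150) and its mouth at (248,210), in line with the tool, with the yellow rings at about (247,177), (327,172) and (408,163). I'll fit the rings and the lane more precisely.

Run:
```python
from h import *
from scipy.optimize import least_squares
np.set_printoptions(precision=4,suppress=True)
allp={}
for c,f in(("top","top0"),("side","side0"),("wrist","w1")):
    M=model(c);im=cv2.imread(f"pics/{f}.png");h=cv2.cvtColor(im,cv2.COLOR_BGR2HSV)
    m=cv2.inRange(h,(22,110,60),(35,255,255))
    P=np.array([onz(c,(x,y),.004,M)[:2] for y,x in zip(*np.nonzero(m))])
    P=P[(abs(P[:,0]-.53)<.13)&(abs(P[:,1]-.155)<.16)]
    def f(v):
        d=[]
        C=[v[:2]+k*.1*np.array([-np.sin(v[2]),np.cos(v[2])]) for k in(-1,0,1)]
        d=np.min([abs(np.linalg.norm(P-c0,axis=1)-v[3]) for c0 in C],axis=0); return np.minimum(d,.012)
    s=least_squares(f,[.523,.156,.38,.032]);v=s.x
    print(c,len(P),v,np.sqrt(np.mean(s.fun**2)),"p0",v[:2]-.1*np.array([-np.sin(v[2]),np.cos(v[2])]))
```

```text
top 47 [0.5238 0.1552 0.3853 0.0309] 0.0010285245174346301 p0 [0.5614 0.0625]
side 183 [0.5219 0.1546 0.3854 0.0306] 0.0015741771286341987 p0 [0.5595 0.0619]
wrist 1172 [0.522  0.1579 0.3885 0.0314] 0.0014844127024386275 p0 [0.5599 0.0654]
```

Request:
{"method": "step_arm", "body": {"plan": [[[-2.74,-0.5,1.2,0,7.5,0],[-2.74,-0.5,1.2,0,7.5,0],[-2.74,-0.5,1.2,0,7.5,0],[-2.74,-0.5,1.2,0,7.5,0],[-2.74,-0.5,1.2,0,7.5,0],[-2.74,-0.5,1.2,0,7.5,0],[-2.74,-0.5,1.2,0,7.5,0],[-2.74,-0.5,1.2,0,7.5,0]]]}}

```text
time_s: 4.35
ee_pos: [0.6288, 0.0887, 0.1627]
eef_rot: [3.139, -0.802, -2.838]
force: [-0.1, 0.3, -3.4]
grip_width: 0.0935
grip_force: 0.0
```

```bash
cat > go.py <<'E'
# usage: go.py x y z  [bx by bz wish of tool x axis]... prints shift in tool units to reach TCP target with rotvec to target rpy
from h import *
import sys
np.set_printoptions(precision=3,suppress=True)
v=[float(a) for a in sys.argv[1:]]
o=ctrl.get_obs();R=Rn.from_euler('xyz',o["eef_rot"])
print("t",o["time_s"],"p",o["ee_pos"],"q",o["qpos"],"F",o["force"],"grip",o["grip_width"],o["grip_force"]);print(R.as_matrix())
if len(v)>=3:
    d=R.inv().apply(np.array(v[:3])-o["ee_pos"])/.03; w=np.zeros(3)
    if len(v)==6: w=np.degrees((R.inv()*Rn.from_euler('xyz',v[3:])).as_rotvec())/6
    print("row",np.r_[d,w])
E
python3 go.py 0.617 0.083 0.0845;python3 go.py 0.5498 0.062 0.0136
```

```text
t 4.35 p [0.629 0.089 0.163] q [ 0.133  1.116  0.49  -0.164  2.324 -1.803] F [-0.081  0.328 -3.436] grip 0.09354076853272507 0.0
[[-0.663 -0.297 -0.687]
 [-0.208  0.955 -0.213]
 [ 0.719  0.002 -0.695]]
row [-1.573 -0.069  2.123  0.     0.     0.   ]
t 4.35 p [0.629 0.089 0.163] q [ 0.133  1.116  0.49  -0.164  2.324 -1.803] F [-0.081  0.328 -3.436] grip 0.09354076853272507 0.0
[[-0.663 -0.297 -0.687]
 [-0.208  0.955 -0.213]
 [ 0.719  0.002 -0.695]]
row [-1.64  -0.076  5.453  0.     0.     0.   ]
```

Request:
{"method": "step_arm", "body": {"plan": [[[-1.6,-0.08,2.1,0,0,0],[-1.6,-0.08,2.1,0,0,0],[-1.6,-0.08,2.1,0,0,0],[-1.6,-0.08,2.1,0,0,0]]]}}

```text
time_s: 4.68
ee_pos: [0.6198, 0.0825, 0.0917]
eef_rot: [3.141, -0.785, -2.84]
force: [-0.3, 0.2, 0.6]
grip_width: 0.0945
grip_force: 0.0
```

```bash
python3 go.py 0.5498 0.062 0.0136
python3 - <<'E'
from h import *
shot("wrist","w2")
E
```

```text
t 4.6833 p [0.62  0.082 0.092] q [ 0.127  1.119  0.639 -0.147  2.156 -1.777] F [-0.345  0.179  0.646] grip 0.09450121702525158 0.0
[[-0.676 -0.297 -0.675]
 [-0.21   0.955 -0.209]
 [ 0.707  0.    -0.707]]
row [-0.12   0.039  3.559  0.     0.     0.   ]
```

View pics/w2.png

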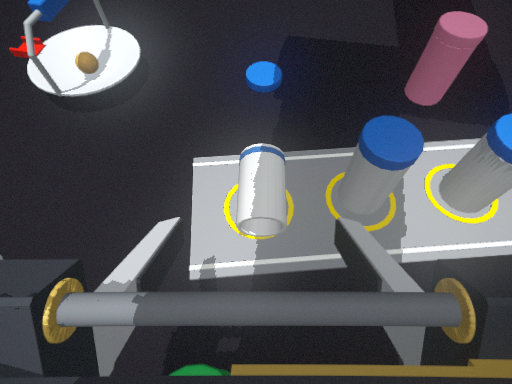

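The wrist picture shows the jar's mouth at (261,222), centred between the fingers, which are at about (180,220) and (340,220). I'll advance along the tool axis.

Request:
{"method": "step_arm", "body": {"plan": [[[-0.05,0.04,1.2,0,0,0],[-0.1,0.04,2.2,0,0,0],[-0.12,0.04,2.9,0,0,0],[-0.12,0.04,3.3,0,0,0],[-0.12,0.04,3.5,0,0,0],[-0.12,0.04,3.5,0,0,0]]]}}

```text
time_s: 5.23
ee_pos: [0.5523, 0.0624, 0.0164]
eef_rot: [-3.141, -0.782, -2.841]
force: [0.7, -0.4, -0.7]
grip_width: 0.0939
grip_force: 0.0
```

```bash
python3 go.py 0.5498 0.062 0.0136
```

```text
t 5.2333 p [0.552 0.062 0.016] q [ 0.111  1.016  1.016 -0.14   1.878 -1.748] F [ 0.652 -0.42  -0.685] grip 0.09392156413721436 0.0
[[-0.678 -0.296 -0.673]
 [-0.21   0.955 -0.209]
 [ 0.704 -0.001 -0.71 ]]
row [-0.006  0.013  0.124  0.     0.     0.   ]
```

Close on the jar.

Request:
{"method": "step_arm", "body": {"plan": [[[0,0,0.05,0,0,0],[0,0,0.05,0,0,0],[0,0,0.05,0,0,0],[0,0,0.05,0,0,0],[0,0,0.05,0,0,0],[0,0,0.05,0,0,0],[0,0,0.05,0,0,0],[0,0,0.05,0,0,0]]], "grip": 0.3, "squeeze": 25}}

```text
time_s: 5.9
ee_pos: [0.5504, 0.0621, 0.0132]
eef_rot: [3.141, -0.785, -2.84]
force: [-0.2, 0.3, -1.1]
grip_width: 0.0441
grip_force: 23.6
```

Request:
{"method": "step_arm", "body": {"plan": [[[0.3,0,-0.3,0,0,0],[0.8,0,-0.8,0,0,0],[1.4,0,-1.4,0,0,0],[2,0,-2,0,0,0],[2.6,0,-2.6,0,0,0],[2.8,0,-2.8,0,0,0],[2.8,0,-2.8,0,0,0]]]}}

```text
time_s: 6.48
ee_pos: [0.5512, 0.062, 0.1343]
eef_rot: [-3.14, -0.781, -2.842]
force: [-0.2, -0.0, -2.8]
grip_width: 0.0438
grip_force: 24.9
```

```bash
python3 go.py 0.5728 0.067 0.14 3.1416 0.785 -2.84
```

```text
t 6.4833 p [0.551 0.062 0.134] q [ 0.111  0.872  0.99  -0.151  2.047 -1.775] F [-0.218 -0.025 -2.791] grip 0.043823346372578904 24.927310701459646
[[-0.678 -0.296 -0.672]
 [-0.21   0.955 -0.209]
 [ 0.704 -0.001 -0.71 ]]
row [ -0.39   -0.055  -0.655  -0.009 -14.954  -0.007]
```

Request:
{"method": "step_arm", "body": {"plan": [[[-0.4,-0.05,-0.65,0,-8,0],[-0.4,-0.05,-0.65,0,-8,0],[-0.4,-0.05,-0.65,0,-8,0],[-0.4,-0.05,-0.65,0,-8,0],[-0.4,-0.05,-0.65,0,-8,0],[-0.4,-0.05,-0.65,0,-8,0],[-0.4,-0.05,-0.65,0,-8,0],[-0.4,-0.05,-0.65,0,-8,0]]]}}

```text
time_s: 7.15
ee_pos: [0.5701, 0.0666, 0.1362]
eef_rot: [3.141, 0.054, -2.842]
force: [-0.3, 0.9, -3.4]
grip_width: 0.0438
grip_force: 24.9
```

```bash
python3 go.py 0.5728 0.067 0.14 3.1416 0.785 -2.84
```

```text
t 7.15 p [0.57  0.067 0.136] q [ 0.046  0.386  1.574  0.016  1.129 -1.831] F [-0.296  0.863 -3.434] grip 0.043760873140530204 24.928641580045223
[[-0.954 -0.296  0.052]
 [-0.295  0.955  0.017]
 [-0.054  0.001 -0.999]]
row [-0.098 -0.015 -0.121 -0.001 -6.977 -0.015]
```

Request:
{"method": "step_arm", "body": {"plan": [[[-0.1,0,-0.1,0,-7,0],[-0.1,0,-0.1,0,-7,0],[-0.1,0,-0.1,0,-7,0],[-0.1,0,-0.1,0,-7,0],[-0.1,0,-0.1,0,-7,0],[-0.1,0,-0.1,0,-7,0],[-0.1,0,-0.1,0,-7,0],[-0.1,0,-0.1,0,-7,0]]]}}

```text
time_s: 7.82
ee_pos: [0.5756, 0.079, 0.1515]
eef_rot: [-3.136, 0.758, -2.854]
force: [-0.1, -0.3, -3.1]
grip_width: 0.044
grip_force: 24.9
```

```bash
python3 go.py 0.5728 0.067 0.041 3.1416 0.785 -2.84
python3 - <<'E'
from h import *
np.set_printoptions(precision=4,suppress=True)
ob={}
for c in("side","top"):
    im=shot(c,c+"3");M=model(c)
    for q in("jar","jar_mouth"):
        for r in ctrl.place_of(q,c)[:2]: print(c,q,r["at"],r["confidence"])
s=cv2.imread("pics/side3.png")[110:240,140:300];t=cv2.imread("pics/top3.png")[130:260,140:300]
cv2.imwrite("pics/c3.png",cv2.resize(np.hstack([s,t]),None,fx=2.5,fy=2.5,interpolation=cv2.INTER_CUBIC))
E
```

```text
t 7.8167 p [0.576 0.079 0.152] q [-0.023  0.132  2.06   0.776  0.296 -2.552] F [-0.123 -0.256 -3.091] grip 0.04402157140437003 24.93166825734079
[[-0.696 -0.28   0.661]
 [-0.206  0.96   0.19 ]
 [-0.688 -0.004 -0.726]]
row [ 2.681 -0.342  2.537 -0.147 -0.256 -0.098]
top jar [221.4, 194.4] 0.86
top jar_mouth [229.3, 194.4] 0.91
```

View pics/c3.png

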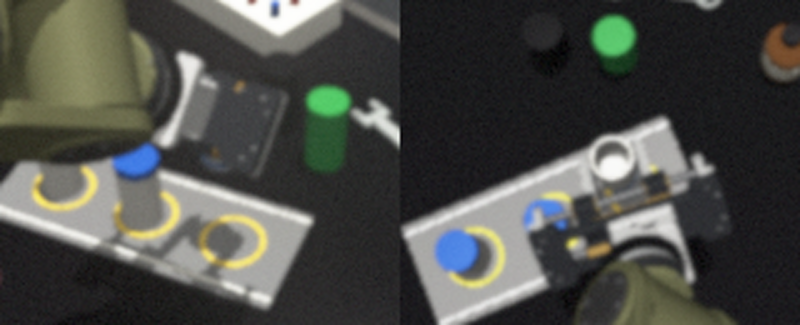

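The crop shows the jar upright in the gripper with its mouth up, at (612,160) in the right half. But joint 6 is at its range end and joint 5 is near its singularity, so I'll fit the kinematics to choose a safe placing pose.

```bash
cat > kin.py <<'E'
from h import *
from scipy.optimize import least_squares
np.set_printoptions(precision=4,suppress=True)
D=[([1.1454,.2999,1.5211,0,1.3207,-.0666],[.1931,.5149,.2054],[-3.1415,0,2.7828]),
([.0744,.3052,1.5148,.0002,1.3223,-1.7961],[.5466,.0775,.2052],[3.1413,-.0006,-2.8419]),
([.133,1.116,.49,-.164,2.324,-1.803],[.6288,.0887,.1627],[3.139,-.802,-2.838]),
([.127,1.119,.639,-.147,2.156,-1.777],[.6198,.0825,.0917],[3.141,-.785,-2.84]),
([.111,1.016,1.016,-.14,1.878,-1.748],[.5523,.0624,.0164],[-3.141,-.782,-2.841]),
([.111,.872,.99,-.151,2.047,-1.775],[.5512,.062,.1343],[-3.14,-.781,-2.842]),
([.046,.386,1.574,.016,1.129,-1.831],[.5701,.0666,.1362],[3.141,.054,-2.842]),
([-.023,.132,2.06,.776,.296,-2.552],[.5756,.079,.1515],[-3.136,.758,-2.854])]
def rz(a):return Rn.from_euler('z',a).as_matrix()
def ry(a):return Rn.from_euler('y',a).as_matrix()
def fk(q,p,s4=1,s6=1):
    a1,h,d,L2,a3,L3,L6,d6=p
    A=rz(q[0]);B=A@ry(q[1]);C=B@ry(q[2]);E=C@rz(s4*q[3])@ry(q[4]);F=E@rz(s6*q[5]+np.pi/2)
    return A@[a1,d,h]+B@[0,0,L2]+C@[a3,0,L3]+E@[d6,0,L6],F
P0=[0,.3,.037,.35,0,.35,.25,0]
def fit():
    best=None
    for s4 in(1,-1):
        for s6 in(1,-1):
            f=lambda p:np.concatenate([fk(q,p,s4,s6)[0]-x for q,x,_ in D])
            s=least_squares(f,P0)
            e=max(np.linalg.norm((Rn.from_matrix(fk(q,s.x,s4,s6)[1]).inv()*Rn.from_euler('xyz',r)).as_rotvec()) for q,_,r in D)
            if best is None or s.cost+e<best[0]: best=(s.cost+e,s,s4,s6,e)
    return best
b=fit();p,s4,s6=b[1].x,b[2],b[3]
LO=np.array([-3.03,-.79,.23,-1.04,0,-2.55]);HI=np.array([3.03,2.21,2.52,4.18,3.07,2.55])
def ik(x,rpy,q0):
    T=Rn.from_euler('xyz',rpy)
    def f(q):
        X,R=fk(q,p,s4,s6);return np.r_[(X-x)*5,(T.inv()*Rn.from_matrix(R)).as_rotvec()]
    s=least_squares(f,np.clip(q0,LO+.01,HI-.01),bounds=(LO,HI));return s.x,s.cost
E
python3 - <<'E'
from kin import *
print(p,s4,s6,b[4],np.abs(b[1].fun).max())
q0=D[6][0]
for g in(.3,.5,.7,.8):
  for yaw in(.3,.05,-.15,-.4):
    u=np.array([np.cos(yaw),np.sin(yaw),0]);bk=np.cos(g)*np.array([0,0,1])-np.sin(g)*u
    r=[]
    for dz in(0,.1):
      x=np.array([.56,.063,.0525+dz])-.019*bk
      r.append(ik(x,[np.pi,g,yaw-np.pi],q0))
    print(g,yaw,r[0][0],"c%.4f"%r[0][1],r[1][0],"c%.4f"%r[1][1])
E
```

```text
[-0.0003  0.2218  0.0367  0.4245  0.0413  0.448   0.271   0.0001] 1 1 0.0019015312401553337 0.00025560459262861934
0.3 0.3 [ 0.0088  0.4136  1.8478  0.1514  0.5975 -1.9751] c0.0000 [ 0.0089  0.2583  1.7804  0.1165  0.8182 -1.9294] c0.0000
0.3 0.05 [ 0.0465  0.4112  1.8515  0.0019  0.5789 -1.5758] c0.0000 [ 0.0465  0.2555  1.784   0.0015  0.8021 -1.5752] c0.0000
0.3 -0.15 [ 0.0767  0.4162  1.8439 -0.1193  0.5921 -1.2548] c0.0000 [ 0.0767  0.2613  1.7766 -0.0916  0.8131 -1.2909] c0.0000
0.3 -0.4 [ 0.1117  0.4305  1.8218 -0.2447  0.6403 -0.8808] c0.0000 [ 0.1117  0.2779  1.755  -0.1931  0.8545 -0.9507] c0.0000
0.5 0.3 [-0.0212  0.3713  1.9769  0.4588  0.3488 -2.2894] c0.0000 [-0.0211  0.1912  1.9171  0.2827  0.5734 -2.0942] c0.0000
0.5 0.05 [ 0.0461  0.3671  1.9833  0.0065  0.2912 -1.5805] c0.0000 [ 0.0461  0.1861  1.9233  0.0037  0.5322 -1.5774] c0.0000
0.5 -0.15 [ 0.1001  0.3757  1.9702 -0.3745  0.3304 -0.9943] c0.0000 [ 0.1001  0.1965  1.9106 -0.2256  0.5592 -1.1582] c0.0000
0.5 -0.4 [ 0.1612  0.4001  1.9325 -0.6233  0.4524 -0.4927] c0.0000 [ 0.1611  0.226   1.8739 -0.4325  0.6545 -0
[... 314 characters left out ...]
 -0.3293] c0.0013 [ 0.1254  0.1618  2.0334 -0.5965  0.3172 -0.785 ] c0.0000
0.7 -0.4 [ 0.1959  0.3948  1.9902 -1.04    0.3985 -0.067 ] c0.0023 [ 0.213   0.2045  1.9812 -0.8574  0.5123 -0.2883] c0.0000
0.8 0.3 [ 0.0244  0.3444  2.0619  0.783   0.1134 -2.55  ] c0.0159 [-0.0315  0.1417  2.0707  0.7647  0.274  -2.55  ] c0.0022
0.8 0.05 [ 0.0474  0.3494  2.0892 -0.0407  0.     -1.532 ] c0.0052 [ 0.0455  0.141   2.1101  0.0359  0.0905 -1.6097] c0.0000
0.8 -0.15 [ 0.0935  0.3515  2.0597 -1.04    0.1337 -0.3456] c0.0099 [ 0.1369  0.1581  2.087  -1.04    0.2355 -0.3396] c0.0000
0.8 -0.4 [ 0.1977  0.3884  1.9845 -1.04    0.4074 -0.0693] c0.0130 [ 0.2286  0.2021  2.0114 -1.04    0.4914 -0.1057] c0.0006
```

```bash
python3 go.py 0.580 0.064 0.15 3.1416 0.6 -3.0916
python3 - <<'E'
from kin import *
o=ctrl.get_obs()
for z in(.15,.1,.07,.0407): print(z,*ik([.58,.064,z],[np.pi,.6,.05-np.pi],[.046,.3,1.9,0,.4,-1.57]))
E
```

```text
t 8.1167 p [0.577 0.078 0.153] q [-0.024  0.132  2.057  0.771  0.297 -2.554] F [ 0.95  -0.611 -1.687] grip 0.044184841102507165 24.930597664788365
[[-0.694 -0.283  0.662]
 [-0.211  0.959  0.189]
 [-0.689 -0.009 -0.725]]
row [ 0.094 -0.484  0.05   1.357  1.527  1.812]
0.15 [ 0.046   0.1603  1.9543  0.0055  0.4271 -1.5791] 7.230401063195087e-22
0.1 [ 0.046   0.2462  1.992   0.0076  0.3033 -1.5814] 5.049979912293833e-21
0.07 [ 0.046   0.3045  2.0078  0.01    0.2293 -1.5838] 5.524090515820185e-26
0.0407 [ 0.046   0.3658  2.018   0.0144  0.1579 -1.5884] 2.567121587593049e-30
```

Request:
{"method": "step_arm", "body": {"plan": [[[0.05,-0.2,0.03,0.5,0.6,0.7],[0.1,-0.4,0.05,1,1.2,1.4],[0.1,-0.48,0.05,1.36,1.53,1.81],[0.1,-0.48,0.05,1.36,1.53,1.81],[0.1,-0.48,0.05,1.36,1.53,1.81],[0.1,-0.48,0.05,1.36,1.53,1.81]]]}}

```text
time_s: 8.62
ee_pos: [0.5802, 0.0636, 0.1506]
eef_rot: [-3.14, 0.6, -3.096]
force: [0.2, 0.4, -2.9]
grip_width: 0.0438
grip_force: 24.9
```

```bash
python3 go.py 0.580 0.064 0.06 3.1416 0.6 -3.0916
```

```text
t 8.6167 p [0.58  0.064 0.151] q [ 0.048  0.16   1.953 -0.007  0.429 -1.563] F [ 0.211  0.421 -2.86 ] grip 0.04384225550560353 24.93026291951537
[[-0.825 -0.045  0.564]
 [-0.038  0.999  0.024]
 [-0.564 -0.001 -0.826]]
row [ 1.708  0.019  2.489 -0.038 -0.004 -0.032]
```

Request:
{"method": "step_arm", "body": {"plan": [[[0.5,0,0.75,0,0,0],[1.0,0,1.5,0,0,0],[1.5,0,2.2,0,0,0],[1.7,0.02,2.49,0,0,0],[1.75,0.02,2.55,0,0,0],[1.8,0.02,2.62,0,0,0],[1.8,0.02,2.62,0,0,0]]]}}

```text
time_s: 9.2
ee_pos: [0.5798, 0.0646, 0.0552]
eef_rot: [3.141, 0.601, -3.093]
force: [0.4, 0.2, -2.2]
grip_width: 0.0442
grip_force: 24.9
```

```bash
python3 go.py 0.580 0.064 0.0407 3.1416 0.6 -3.0916
python3 - <<'E'
from h import *
np.set_printoptions(precision=4,suppress=True)
s=shot("side","side4")[110:240,140:300];w=shot("wrist","w4")
cv2.imwrite("pics/c4.png",np.hstack([cv2.resize(s,(400,325),interpolation=cv2.INTER_CUBIC),cv2.resize(w,(400,325))])[:,:,::-1])
E
```

```text
t 9.2 p [0.58  0.065 0.055] q [ 0.048  0.335  2.015  0.002  0.191 -1.573] F [ 0.354  0.247 -2.233] grip 0.044207204844293004 24.93011682294309
[[-0.824 -0.048  0.565]
 [-0.04   0.999  0.027]
 [-0.566  0.    -0.825]]
row [ 0.27  -0.019  0.403 -0.008  0.011 -0.013]
```

View pics/c4.png

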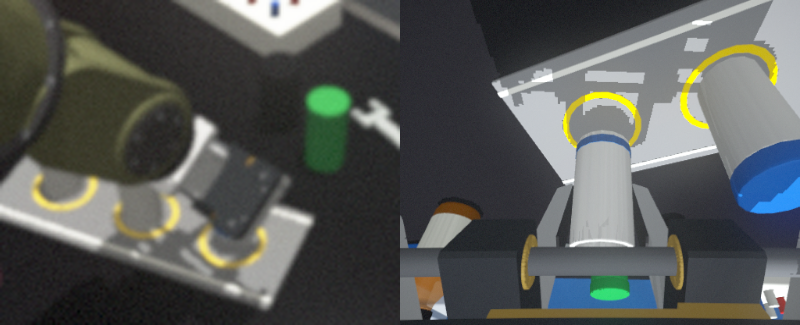

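The wrist half shows the jar's base band at (603,145), just above its yellow ring at (602,125). The closed jar on the right is clear. I'll lower it gently.

Request:
{"method": "step_arm", "body": {"plan": [[[0.08,0,0.12,0,0,0],[0.16,0,0.24,0,0,0],[0.22,0,0.33,0,0,0],[0.25,0,0.37,0,0,0],[0.25,0,0.37,0,0,0]]]}}

```text
time_s: 9.72
ee_pos: [0.5792, 0.0646, 0.0409]
eef_rot: [3.141, 0.6, -3.094]
force: [-0.1, -0.3, -2.3]
grip_width: 0.0436
grip_force: 24.9
```

```bash
python3 go.py 0.580 0.064 0.0407 3.1416 0.6 -3.0916
```

```text
t 9.7167 p [0.579 0.065 0.041] q [ 0.048  0.364  2.02   0.002  0.157 -1.573] F [-0.078 -0.348 -2.324] grip 0.043605338495295944 24.93025951087475
[[-0.824 -0.048  0.564]
 [-0.04   0.999  0.028]
 [-0.565  0.    -0.825]]
row [-0.017 -0.022  0.018 -0.007  0.    -0.016]
```

Request:
{"method": "step_arm", "body": {"plan": [[[0.02,0,0.028,0,0,0],[0.02,0,0.028,0,0,0],[0.04,0,0.056,0,0,0],[0.04,0,0.056,0,0,0]]]}}

```text
time_s: 10.05
ee_pos: [0.5796, 0.0646, 0.0395]
eef_rot: [3.141, 0.601, -3.094]
force: [-0.5, 0.1, -1.5]
grip_width: 0.0437
grip_force: 24.9
```

Request:
{"method": "step_arm", "body": {"plan": [[[0.02,0,0.028,0,0,0],[0.02,0,0.028,0,0,0],[0.04,0,0.056,0,0,0],[0.04,0,0.056,0,0,0],[0.04,0,0.056,0,0,0]]]}}

```text
time_s: 10.47
ee_pos: [0.5808, 0.0648, 0.0393]
eef_rot: [3.141, 0.605, -3.094]
force: [-6.0, -0.1, 15.0]
grip_width: 0.044
grip_force: 24.9
```

Request:
{"method": "step_arm", "body": {"plan": [[[-0.02,0,-0.03,0,0,0],[-0.02,0,-0.03,0,0,0],[-0.02,0,-0.03,0,0,0]]]}}

```text
time_s: 10.72
ee_pos: [0.58, 0.0647, 0.0393]
eef_rot: [3.141, 0.603, -3.094]
force: [-3.5, 0.6, 7.2]
grip_width: 0.0438
grip_force: 24.9
```

Request:
{"method": "step_arm", "body": {"plan": [[[0,0,0,0,0,0],[0,0,0,0,0,0],[0,0,0,0,0,0],[0,0,0,0,0,0],[0,0,0,0,0,0],[0,0,0,0,0,0]]], "grip": 0.7}}

```text
time_s: 11.22
ee_pos: [0.5794, 0.0646, 0.0383]
eef_rot: [3.141, 0.601, -3.094]
force: [0.4, -0.3, 0.4]
grip_width: 0.0658
grip_force: 0.0
```

```bash
python3 - <<'E'
from h import *
s=shot("side","side5")[110:240,140:300];w=shot("wrist","w5")
cv2.imwrite("pics/c5.png",np.hstack([cv2.resize(s,(400,325),interpolation=cv2.INTER_CUBIC),cv2.resize(w,(400,325))])[:,:,::-1])
E
python3 go.py
```

```text
t 11.3167 p [0.579 0.065 0.038] q [ 0.048  0.37   2.021  0.003  0.15  -1.573] F [ 0.733 -0.246  1.065] grip 0.06591775380445815 0.0
[[-0.824 -0.048  0.565]
 [-0.039  0.999  0.028]
 [-0.565  0.    -0.825]]
```

View pics/c5.png

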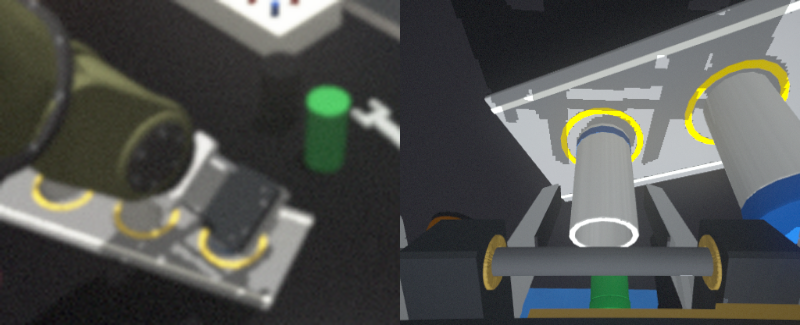

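The jar stands on its ring with its mouth at (603,233), and the fingers are open on either side of it. I'll back out along the tool axis.

Request:
{"method": "step_arm", "body": {"plan": [[[0,0,-0.4,0,0,0],[0,0,-1.2,0,0,0],[0,0,-2.2,0,0,0],[0,0,-3.2,0,0,0],[0,0,-4.2,0,0,0],[0,0,-5,0,0,0],[0,0,-5.5,0,0,0],[0,0,-5.5,0,0,0]]]}}

```text
time_s: 11.98
ee_pos: [0.4862, 0.0601, 0.1773]
eef_rot: [3.141, 0.605, -3.094]
force: [-0.0, 0.1, 0.3]
grip_width: 0.0658
grip_force: 0.0
```

```bash
cat > meas.py <<'E'
from h import *
np.set_printoptions(precision=4,suppress=True)
ob={}
for c in("top","side"):
    ctrl.camera(c);M=model(c)
    for q in("jar","jar_mouth","dish","dish_grip","lip_tip","dish_floor","ball_center"):
        for r in ctrl.place_of(q,c)[:2]:
            if r["confidence"]>.4: ob.setdefault(q,[]).append((c,ray(c,r["at"],M)));print(c,q,np.round(r["at"],1),round(r["confidence"],2))
zz=dict(jar=.0415,jar_mouth=.079,dish=0,dish_grip=.095,lip_tip=.029,dish_floor=.01,ball_center=.0225)
for q,l in ob.items():
    print(q,[(c[0],(o+d*(zz[q]-o[2])/d[2])[:2]) for c,(o,d) in l])
E
python3 meas.py; python3 go.py
```

```text
top jar [230.8 204.2] 0.55
top dish [322.1 243.3] 0.56
top dish_grip [328.6 244.9] 0.67
top dish_grip [199.4 215.8] 0.58
top lip_tip [350.2 243.4] 0.75
top dish_floor [324.9 244.4] 0.89
top ball_center [326.  244.1] 0.59
side jar [230.4 195.7] 0.59
side jar [279.3 277.2] 0.48
side jar_mouth [232.9 187.6] 0.87
side dish [274.8 302.2] 0.69
side dish_grip [277.1 280. ] 0.89
side dish_grip [378.7 243.6] 0.64
side lip_tip [311.9 324.1] 0.67
side dish_floor [278.7 300.4] 0.78
side ball_center [279.9 303.8] 0.62
jar [('t', array([0.5576, 0.0678])), ('s', array([0.5571, 0.067 ])), ('s', array([ 0.4709, -0.1698]))]
dish [('t', array([ 0.4436, -0.1893])), ('s', array([ 0.4391, -0.189 ]))]
dish_grip [('t', array([ 0.4364, -0.1906])), ('t', array([0.5216, 0.1485])), ('s', array([ 0.4384, -0.1873])), ('s', array([ 0.6501, -0.285 ]))]
lip_tip [('t', array([ 0.4405, -0.2631])), ('s', array([ 0.4438, -0.2793]))]
dish_floor [('t', array([ 0.44  , -0.1955])), ('s', array([ 0.4438, -0.1949]))]
ball_center [('t', array([ 0.4405, -0.1965])), ('s', array([ 0.4348, -0.2048]))]
jar_mouth [('s', array([0.557 , 0.0568]))]
t 12.7833 p [0.486 0.06  0.174] q [ 0.048 -0.096  2.154  0.001  0.482 -1.572] F [ 0.495  0.807 -0.516] grip 0.0659750743836911 0.0
[[-0.824 -0.048  0.565]
 [-0.039  0.999  0.028]
 [-0.565  0.    -0.825]]
```

Request:
{"method": "step_arm", "body": {"plan": [[[-1.4,0,-2,0,5.73,0],[-1.4,0,-2,0,5.73,0],[-1.4,0,-2,0,5.73,0],[-1.4,0,-2,0,5.73,0],[-1.4,0,-2,0,5.73,0],[-1.4,0,-2,0,5.73,0]]], "grip": 1}}

```text
time_s: 13.28
ee_pos: [0.4877, 0.0601, 0.2484]
eef_rot: [3.141, -0.005, -3.094]
force: [-0.8, -0.1, -0.8]
grip_width: 0.0941
grip_force: 0.0
```

```bash
python3 go.py 0.44 -0.19 0.25 3.1416 0 -1.2
```

```text
t 13.2833 p [0.488 0.06  0.248] q [ 0.048  0.139  1.616  0.     1.391 -1.571] F [-0.795 -0.122 -0.807] grip 0.09408080809897525 0.0
[[-0.999 -0.048 -0.005]
 [-0.048  0.999  0.   ]
 [ 0.005  0.    -1.   ]]
row [  1.99   -8.249  -0.048   0.046  -0.028 -18.082]
```

Request:
{"method": "step_arm", "body": {"plan": [[[2,-8.25,0,0,0,15],[2,-8.25,0,0,0,15],[2,-8.25,0,0,0,15],[2,-8.25,0,0,0,15],[2,-8.25,0,0,0,15],[2,-8.25,0,0,0,15],[2,-8.25,0,0,0,15],[2,-8.25,0,0,0,15]]]}}

```text
time_s: 13.95
ee_pos: [0.4382, -0.1924, 0.2473]
eef_rot: [3.141, -0.0, 2.18]
force: [-0.1, -0.5, -0.2]
grip_width: 0.0941
grip_force: 0.0
```

```bash
python3 go.py 0.44 -0.19 0.25 3.1416 0 0.17
```

```text
t 13.95 p [ 0.438 -0.192  0.247] q [-0.491  0.107  1.654  0.001  1.38  -1.1  ] F [-0.065 -0.518 -0.217] grip 0.09410884331414014 0.0
[[-0.572  0.82   0.   ]
 [ 0.82   0.572  0.   ]
 [ 0.     0.001 -1.   ]]
row [ 0.031  0.095 -0.089  0.003 -0.007 19.191]
```

Request:
{"method": "step_arm", "body": {"plan": [[[0,0,0,0,0,19.2],[0,0,0,0,0,19.2],[0,0,0,0,0,19.2],[0,0,0,0,0,19.2],[0,0,0,0,0,19.2],[0,0,0,0,0,19.2],[0,0,0,0,0,19.2],[0,0,0,0,0,19.2]]]}}

```text
time_s: 14.62
ee_pos: [0.4389, -0.19, 0.2475]
eef_rot: [3.141, -0.001, 1.184]
force: [0.9, 0.2, -0.9]
grip_width: 0.0942
grip_force: 0.0
```

Request:
{"method": "step_arm", "body": {"plan": [[[0,0,0,0,0,10.5],[0,0,0,0,0,10.5],[0,0,0,0,0,10.5],[0,0,0,0,0,10.5],[0,0,0,0,0,10.5],[0,0,0,0,0,10.5],[0,0,0,0,0,10.5],[0,0,0,0,0,10.5]]]}}

```text
time_s: 15.28
ee_pos: [0.4389, -0.19, 0.2475]
eef_rot: [-3.141, -0.001, 0.184]
force: [-0.7, -0.2, 0.2]
grip_width: 0.0941
grip_force: 0.0
```

```bash
python3 go.py
python3 - <<'E'
from h import *
np.set_printoptions(precision=4,suppress=True)
M=model("wrist");shot("wrist","w6")
zz=dict(dish=0,dish_grip=.095,lip_tip=.029,dish_floor=.01,ball_center=.0225,spare_lid=0)
for q in zz:
    for r in ctrl.place_of(q,"wrist")[:2]: print(q,np.round(r["at"],1),round(r["confidence"],2),onz("wrist",r["at"],zz[q],M))
for q in("dish_grip",):
    for r in ctrl.masks_of(q,"wrist")[:1]: print(r["at"],r["pixels"].sum())
im=cv2.imread("pics/w6.png");h=cv2.cvtColor(im,cv2.COLOR_BGR2HSV)
m=cv2.inRange(h,(100,140,50),(125,255,255))
for c in cv2.findContours(m,0,2)[0]:
    if cv2.contourArea(c)>150:
        b=cv2.boxPoints(cv2.minAreaRect(c));print("blue",cv2.contourArea(c));print(np.array([np.r_[p,onz("wrist",p,.104,M)[:2]] for p in b]))
m=cv2.inRange(h,(0,150,80),(6,255,255))|cv2.inRange(h,(174,150,80),(180,255,255))
for c in cv2.findContours(m,0,2)[0]:
    if cv2.contourArea(c)>80:
        b=cv2.boxPoints(cv2.minAreaRect(c));print("red");print(np.array([np.r_[p,onz("wrist",p,.029,M)[:2]] for p in b]))
E
```

```text
t 15.2833 p [ 0.439 -0.19   0.247] q [-0.486  0.107  1.655  0.001  1.38   0.902] F [-0.657 -0.156  0.162] grip 0.09407426882472994 0.0
[[ 0.983  0.183  0.001]
 [ 0.183 -0.983  0.   ]
 [ 0.001 -0.    -1.   ]]
dish [258.3 160.2] 0.94 [ 0.4457 -0.1894  0.    ]
dish_grip [262.7 178.2] 0.73 [ 0.4414 -0.1952  0.095 ]
lip_tip [326.7 172.9] 0.67 [ 0.4501 -0.2801  0.029 ]
dish_floor [257.7 165.6] 0.79 [ 0.4398 -0.1897  0.01  ]
ball_center [261.  165.7] 0.52 [ 0.4426 -0.1937  0.0225]
spare_lid [106.4 177.9] 0.55 [0.3815 0.0163 0.    ]
spare_lid [26.  13.7] 0.51 [0.5706 0.1236 0.    ]
[259.8, 167.4] 7702
blue 936.5
[[ 87.     162.       0.4265  -0.01  ]
 [124.     162.       0.4336  -0.0478]
 [124.     195.       0.3975  -0.0506]
 [ 87.     195.       0.3902  -0.0117]]
red
[[304.3243 181.054    0.434   -0.2536]
 [307.7568 160.4594   0.4616  -0.2519]
 [327.2162 163.7027   0.4621  -0.2778]
 [323.7838 184.2973   0.4344  -0.2799]]
```

View pics/w6.png

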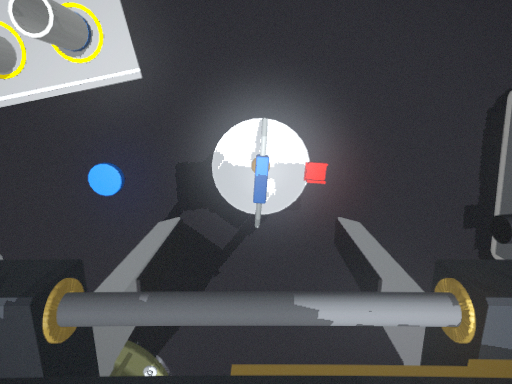

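The wrist picture shows the dish centred at (261,166), the blue grip block from (262,157) to (260,203), and the red lip tip at (326,174). The spare lid at (105,180) is well clear.

Run:
```python
from h import *
np.set_printoptions(precision=4,suppress=True)
M=model("wrist")
im=cv2.imread("pics/w6.png");h=cv2.cvtColor(im,cv2.COLOR_BGR2HSV)
m=cv2.inRange(h,(98,90,30),(128,255,255));m[:,:220]=0;m[:,300:]=0;m[:140]=0;m[220:]=0
ys,xs=np.nonzero(m);print(len(ys),xs.min(),xs.max(),ys.min(),ys.max())
b=cv2.boxPoints(cv2.minAreaRect(np.c_[xs,ys].astype(np.float32)))
W=np.array([onz("wrist",p,.104,M)[:2] for p in b]);print(np.c_[b,W],W.mean(0))
l=sorted([(np.linalg.norm(W[i]-W[i-1]),W[i]-W[i-1]) for i in range(4)],key=lambda t:t[0]);d=l[-1][1];print(l[0][0],l[-1][0],np.arctan2(d[1],d[0]))
m=cv2.inRange(h,(0,0,110),(180,60,255));cs=[c for c in cv2.findContours(m,0,2)[0] if cv2.contourArea(c)>3000 and abs(cv2.minEnclosingCircle(c)[0][0]-260)<40]
for c in cs:
    e=cv2.minEnclosingCircle(cv2.convexHull(c));f=cv2.fitEllipse(cv2.convexHull(c));print(e,f,onz("wrist",f[0],.029,M))
g=np.array([.44,-.191,.104])
```

```text
569 253 268 156 202
[[252.7108 201.9045   0.4153  -0.1891]
 [256.1378 155.6398   0.4658  -0.1832]
 [268.4775 156.5539   0.4674  -0.1961]
 [265.0505 202.8186   0.4168  -0.2026]] [ 0.4413 -0.1928]
0.013035475453833953 0.050966178147228584 -3.014357822060455
((258.51727294921875, 315.4996032714844), 202.53282165527344) ((259.01092529296875, 332.1982421875), (95.19985961914062, 445.86456298828125), 89.10189056396484) [ 0.1941 -0.2396  0.029 ]
((263.416015625, 168.72645568847656), 58.74362564086914) ((262.1752014160156, 164.79910278320312), (99.00100708007812, 115.68522644042969), 19.330900192260742) [ 0.4452 -0.1947  0.029 ]
```

```bash
python3 go.py 0.4413 -0.1928 0.12 3.1416 0 0.127
```

```text
t 15.6833 p [ 0.439 -0.19   0.248] q [-0.486  0.106  1.655  0.001  1.38   0.893] F [0.419 0.261 0.794] grip 0.09366479211288672 0.0
[[ 0.982  0.191  0.001]
 [ 0.191 -0.982  0.   ]
 [ 0.001 -0.    -1.   ]]
row [ 0.057  0.107  4.251 -0.003 -0.008  0.62 ]
```

Request:
{"method": "step_arm", "body": {"plan": [[[0.06,0.11,1,0,0,0.3],[0.06,0.11,2,0,0,0.62],[0.06,0.11,3,0,0,0.62],[0.06,0.11,3.8,0,0,0.62],[0.06,0.11,4.2,0,0,0.62],[0.06,0.11,4.25,0,0,0.62],[0.06,0.11,4.25,0,0,0.62]]], "grip": 0.5}}

```text
time_s: 16.27
ee_pos: [0.4413, -0.1928, 0.1199]
eef_rot: [-3.141, -0.0, 0.126]
force: [0.2, -0.7, 1.5]
grip_width: 0.0506
grip_force: 0.0
```

```bash
python3 go.py 0.4413 -0.1928 0.079 3.1416 0 0.127
python3 - <<'E'
from h import *
np.set_printoptions(precision=4,suppress=True)
M=model("wrist");w=shot("wrist","w7")
h=cv2.cvtColor(w,cv2.COLOR_RGB2HSV)
m=cv2.inRange(h,(98,90,30),(128,255,255));m[:,:180]=0;m[:,340:]=0;m[:60]=0;m[280:]=0
n,lab,st,_=cv2.connectedComponentsWithStats(m);k=1+np.argmax(st[1:,4]);ys,xs=np.nonzero(lab==k)
b=cv2.boxPoints(cv2.minAreaRect(np.c_[xs,ys].astype(np.float32)))
W=np.array([onz("wrist",p,.104,M)[:2] for p in b]);print(np.c_[b,W],W.mean(0))
E
```

```text
t 16.2667 p [ 0.441 -0.193  0.12 ] q [-0.488  0.243  1.807  0.001  1.093  0.956] F [ 0.249 -0.675  1.507] grip 0.050552668395505755 0.0
[[ 0.992  0.125 -0.   ]
 [ 0.125 -0.992  0.001]
 [ 0.    -0.001 -1.   ]]
row [-0.001  0.001  1.364 -0.009 -0.001 -0.012]
[[247.     186.       0.466   -0.183 ]
 [267.     186.       0.4677  -0.1959]
 [267.     259.       0.4159  -0.2029]
 [247.     259.       0.4141  -0.1891]] [ 0.4409 -0.1927]
```

View pics/w7.png

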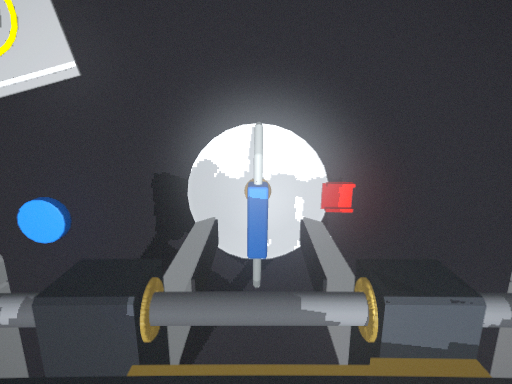

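The block sits at (247–267, 186–259), centred and aligned between the fingers, and the measured position matches to 0.5 mm. I'll descend and close gently.

Request:
{"method": "step_arm", "body": {"plan": [[[0,0,0.5,0,0,0],[0,0,0.9,0,0,0],[0,0,1.2,0,0,0],[0,0,1.35,0,0,0],[0,0,1.35,0,0,0],[0,0,1.35,0,0,0]]], "grip": 0.28}}

```text
time_s: 16.82
ee_pos: [0.4417, -0.193, 0.0802]
eef_rot: [3.142, -0.001, 0.125]
force: [0.8, -0.4, 0.9]
grip_width: 0.0265
grip_force: 0.0
```

Request:
{"method": "step_arm", "body": {"plan": [[[0,0,0,0,0,0],[0,0,0,0,0,0],[0,0,0,0,0,0],[0,0,0,0,0,0],[0,0,0,0,0,0],[0,0,0,0,0,0],[0,0,0,0,0,0],[0,0,0,0,0,0]]], "grip": 0.05, "squeeze": 30}}

```text
time_s: 17.48
ee_pos: [0.4417, -0.1929, 0.0799]
eef_rot: [-3.141, -0.001, 0.125]
force: [-0.5, 2.9, 5.1]
grip_width: 0.014
grip_force: 30.0
```

Request:
{"method": "step_arm", "body": {"plan": [[[0,0,-0.05,0,0,0],[0,0,-0.2,0,0,0],[0,0,-0.45,0,0,0],[0,0,-0.75,0,0,0],[0,0,-1.05,0,0,0],[0,0,-1.3,0,0,0],[0,0,-1.45,0,0,0],[0,0,-1.5,0,0,0]]]}}

```text
time_s: 18.15
ee_pos: [0.4417, -0.193, 0.1257]
eef_rot: [3.141, -0.002, 0.125]
force: [0.4, -0.0, -3.1]
grip_width: 0.0141
grip_force: 30.0
```

```bash
python3 go.py
python3 - <<'E'
from h import *
np.set_printoptions(precision=4,suppress=True)
M=model("wrist");w=shot("wrist","w8")
cs=[shot(c,c+"8") for c in("side","top")]
cv2.imwrite("pics/c8.png",np.hstack([cv2.resize(w,(400,300)),cv2.resize(cs[0][210:360,190:390],(400,300),interpolation=cv2.INTER_CUBIC)])[:,:,::-1])
E
```

```text
t 18.15 p [ 0.442 -0.193  0.126] q [-0.488  0.235  1.802  0.001  1.103  0.957] F [ 0.417 -0.009 -3.059] grip 0.014105598073811152 29.978216886520386
[[ 0.992  0.124  0.002]
 [ 0.124 -0.992 -0.   ]
 [ 0.002  0.    -1.   ]]
```

View pics/c8.png

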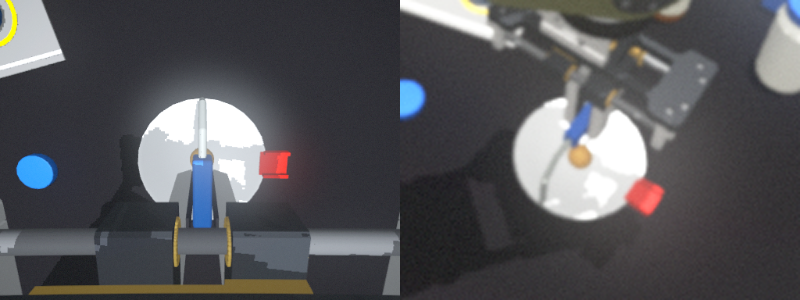

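The dish is lifted level with the ball in its middle: at (203,160) in the wrist half and (580,156) in the side half. That uses up my picture views, so from here I'll check by numbers. Next is a gentle turn in place.

Request:
{"method": "step_arm", "body": {"plan": [[[0,0,-0.1,0,0,-0.1],[0,0,-0.3,0,0,-0.5],[0,0,-0.6,0,0,-1.2],[0,0,-0.9,0,0,-2.0],[0,0,-1.15,0,0,-2.8],[0,0,-1.35,0,0,-3.6],[0,0,-1.45,0,0,-4.2],[0,0,-1.45,0,0,-4.4]]]}}

```text
time_s: 18.97
ee_pos: [0.4415, -0.193, 0.1686]
eef_rot: [3.141, -0.001, 0.589]
force: [0.4, 0.4, -2.9]
grip_width: 0.0139
grip_force: 30.0
```

Request:
{"method": "step_arm", "body": {"plan": [[[0,0,0,0,0,-0.2],[0,0,0,0,0,-0.6],[0,0,0,0,0,-1.3],[0,0,0,0,0,-2.1],[0,0,0,0,0,-2.9],[0,0,0,0,0,-3.6],[0,0,0,0,0,-4.2],[0,0,0,0,0,-4.4]]]}}

```text
time_s: 19.63
ee_pos: [0.4412, -0.1928, 0.1676]
eef_rot: [-3.141, -0.001, 1.049]
force: [-0.2, 0.2, -2.8]
grip_width: 0.0139
grip_force: 30.0
```

Request:
{"method": "step_arm", "body": {"plan": [[[0,0,0,0,0,-0.2],[0,0,0,0,0,-0.6],[0,0,0,0,0,-1.3],[0,0,0,0,0,-2.1],[0,0,0,0,0,-2.9],[0,0,0,0,0,-3.6],[0,0,0,0,0,-4.2],[0,0,0,0,0,-4.4]]]}}

```text
time_s: 20.3
ee_pos: [0.4413, -0.1928, 0.1679]
eef_rot: [3.141, -0.001, 1.509]
force: [-1.1, -0.3, -2.8]
grip_width: 0.0141
grip_force: 30.0
```

Request:
{"method": "step_arm", "body": {"plan": [[[0,0,0,0,0,-0.2],[0,0,0,0,0,-0.6],[0,0,0,0,0,-1.3],[0,0,0,0,0,-2.1],[0,0,0,0,0,-2.9],[0,0,0,0,0,-3.6],[0,0,0,0,0,-4.2],[0,0,0,0,0,-4.3]]]}}

```text
time_s: 20.97
ee_pos: [0.4413, -0.1929, 0.168]
eef_rot: [3.141, -0.0, 1.959]
force: [0.8, 0.0, -2.4]
grip_width: 0.0139
grip_force: 30.0
```

```bash
python3 meas.py; python3 go.py 0.478 0.033 0.168 3.1416 0 1.957
```

```text
top jar [229.7 201.7] 0.71
top jar_mouth [232.4 199.2] 0.81
top jar_mouth [165.6 233.1] 0.68
top dish [329.7 242.7] 0.92
top dish_grip [338.6 243.4] 0.9
top lip_tip [313.7 212.9] 0.86
top dish_floor [329.8 238.9] 0.73
side jar [198.8 197.3] 0.75
side jar [230.7 194.5] 0.6
side jar_mouth [232.1 187.9] 0.8
side dish [280.6 285.3] 0.82
side dish_grip [281.8 255.7] 0.82
side dish_grip [283.1 279. ] 0.49
side dish_floor [284.3 277.5] 0.68
side ball_center [283.3 278. ] 0.52
jar [('t', array([0.5648, 0.0708])), ('s', array([0.498, 0.119])), ('s', array([0.5604, 0.0694]))]
jar_mouth [('t', array([0.5663, 0.061 ])), ('t', array([0.4789, 0.2417])), ('s', array([0.555 , 0.0575]))]
dish [('t', array([ 0.4447, -0.2112])), ('s', array([ 0.4775, -0.172 ]))]
dish_grip [('t', array([ 0.4396, -0.2172])), ('s', array([ 0.4859, -0.1582])), ('s', array([ 0.448 , -0.1942]))]
lip_tip [('t', array([ 0.5286, -0.1652]))]
dish_floor [('t', array([ 0.4552, -0.2103])), ('s', array([ 0.4928, -0.1684]))]
ball_center [('s', array([ 0.4844, -0.1714]))]
t 21.7667 p [ 0.441 -0.193  0.168] q [-0.489  0.184  1.756  0.001  1.201 -0.875] F [ 0.296 -0.108 -3.315] grip 0.01352494372501538 29.977904856204987
[[-0.377  0.926  0.001]
 [ 0.926  0.377  0.   ]
 [ 0.     0.001 -1.   ]]
row [ 6.514  3.969  0.006  0.008 -0.002  0.002]
```

Request:
{"method": "step_arm", "body": {"plan": [[[0,0,0,0,0,0],[0.014,0.009,0,0,0,0],[0.046,0.029,0,0,0,0],[0.103,0.065,0,0,0,0],[0.192,0.121,0,0,0,0],[0.314,0.198,0,0,0,0],[0.472,0.298,0,0,0,0],[0.667,0.42,0,0,0,0]]]}}

```text
time_s: 22.43
ee_pos: [0.4456, -0.169, 0.168]
eef_rot: [3.141, -0.0, 1.957]
force: [-1.0, 0.1, -2.2]
grip_width: 0.0141
grip_force: 30.0
```

Request:
{"method": "step_arm", "body": {"plan": [[[0.23,0.145,0,0,0,0],[0.493,0.311,0,0,0,0],[0.786,0.495,0,0,0,0],[1.106,0.697,0,0,0,0],[1.448,0.913,0,0,0,0],[1.806,1.139,0,0,0,0],[2.177,1.373,0,0,0,0],[2.553,1.61,0,0,0,0]]]}}

```text
time_s: 23.1
ee_pos: [0.4615, -0.079, 0.1682]
eef_rot: [3.141, -0.0, 1.958]
force: [-0.1, 0.3, -2.4]
grip_width: 0.0137
grip_force: 30.0
```

Request:
{"method": "step_arm", "body": {"plan": [[[0.376,0.237,0,0,0,0],[0.747,0.471,0,0,0,0],[1.106,0.697,0,0,0,0],[1.448,0.913,0,0,0,0],[1.768,1.114,0,0,0,0],[2.061,1.299,0,0,0,0],[2.324,1.465,0,0,0,0],[2.553,1.61,0,0,0,0]]]}}

```text
time_s: 23.77
ee_pos: [0.4773, 0.0097, 0.1682]
eef_rot: [3.141, -0.0, 1.958]
force: [0.4, 0.2, -2.8]
grip_width: 0.0136
grip_force: 30.0
```

Request:
{"method": "step_arm", "body": {"plan": [[[0.194,0.123,0,0,0,0],[0.352,0.222,0,0,0,0],[0.475,0.299,0,0,0,0],[0.563,0.355,0,0,0,0],[0.621,0.391,0,0,0,0],[0.652,0.411,0,0,0,0],[0.665,0.419,0,0,0,0],[0.667,0.42,0,0,0,0]]]}}

```text
time_s: 24.43
ee_pos: [0.4813, 0.0319, 0.1682]
eef_rot: [3.141, -0.0, 1.957]
force: [-0.0, 0.2, -2.9]
grip_width: 0.014
grip_force: 30.0
```

```bash
python3 go.py 0.481 0.032 0.168 3.1416 0 1.957
python3 - <<'E'
from h import *
np.set_printoptions(precision=4,suppress=True)
o=ctrl.get_obs();c0=np.array(o["ee_pos"]);c0[2]-=.0799
y=o["eef_rot"][2]-np.pi/2
ex=dict(dish_floor=c0+[0,0,.01],ball_center=c0+[0,0,.0225],lip_tip=c0+[.085*np.cos(y),.085*np.sin(y),.029],dish_grip=c0+[0,0,.095])
ex["jar_mouth"]=np.array([.56,.064,.079]);ex["jar"]=np.array([.56,.064,.0415])
print(ex)
for c in("top","side","wrist"):
    M=model(c);im=shot(c,c+"9")
    for q in ex:
        e=proj(c,ex[q],M)[0]
        for r in ctrl.place_of(q,c)[:2]:
            if r["confidence"]>.4: print(c,q,np.round(r["at"],1),round(r["confidence"],2),"exp px",e,"pos",onz(c,r["at"],ex[q][2],M)[:2])
    h=cv2.cvtColor(im,cv2.COLOR_RGB2HSV)
    m=cv2.inRange(h,(0,150,80),(5,255,255))|cv2.inRange(h,(174,150,80),(180,255,255))
    for k in cv2.findContours(m,0,2)[0]:
        if cv2.contourArea(k)>40: print(" red",cv2.contourArea(k),np.array([np.r_[p,onz(c,p,ex["lip_tip"][2],M)[:2]] for p in cv2.boxPoints(cv2.minAreaRect(k))]))
E
```

```text
t 24.4333 p [0.481 0.032 0.168] q [-0.01   0.185  1.754  0.     1.202 -0.397] F [-0.033  0.243 -2.929] grip 0.014001598624920841 29.9780210852623
[[-0.377  0.926  0.001]
 [ 0.926  0.377  0.   ]
 [ 0.     0.001 -1.   ]]
row [ 0.007 -0.008  0.006  0.008 -0.001  0.003]
{'dish_floor': array([0.4813, 0.0319, 0.0983]), 'ball_center': array([0.4813, 0.0319, 0.1108]), 'lip_tip': array([0.56  , 0.0639, 0.1173]), 'dish_grip': array([0.4813, 0.0319, 0.1833]), 'jar_mouth': array([0.56 , 0.064, 0.079]), 'jar': array([0.56  , 0.064 , 0.0415])}
top dish_floor [347.8 147.1] 0.52 exp px [243.5068 229.8356] pos [ 0.6991 -0.257 ]
top lip_tip [204.1 218.8] 0.73 exp px [230.4429 199.5341] pos [0.5112 0.1332]
top lip_tip [346.8 148.9] 0.47 exp px [230.4429 199.5341] pos [ 0.689  -0.2494]
side dish_floor [160.  170.8] 0.6 exp px [216.1661 205.0931] pos [0.4585 0.2101]
side dish_floor [217.5 201.9] 0.57 exp px [216.1661 205.0931] pos [0.4898 0.0367]
side ball_center [216.4 203.4] 0.51 exp px [215.8508 201.4495] pos [0.4783 0.0268]
side lip_tip [231.1 174.3] 0.85 exp px [231.3742 174.2707] pos [0.5595 0.0643
[... 357 characters left out ...]
0.0514]
 [235.3    182.1      0.5488   0.0392]]
wrist dish_floor [256.4 204.8] 0.88 exp px [257.7177 198.433 ] pos [0.4824 0.0263]
wrist ball_center [258.7 202. ] 0.52 exp px [257.6759 202.7055] pos [0.4819 0.0327]
wrist lip_tip [367.7 208.4] 0.79 exp px [366.5005 205.2505] pos [0.5621 0.062 ]
wrist dish_grip [257.6 245. ] 0.79 exp px [257.3207 239.0046] pos [0.4829 0.0285]
wrist jar_mouth [348.1 191. ] 0.74 exp px [352.0522 192.5866] pos [0.5561 0.064 ]
wrist jar [342. 183.] 0.86 exp px [341.2308 183.1612] pos [0.5606 0.0644]
 red 237.0 [[350.8809 219.6529   0.5541   0.0486]
 [358.057  192.3834   0.5493   0.0708]
 [370.6088 195.6865   0.5594   0.072 ]
 [363.4327 222.956    0.5645   0.0499]]
```

Request:
{"method": "step_arm", "body": {"plan": [[[0,0,0,0,0,0],[0,0,0,0,0,0],[0,0,0,0,0,0],[0,0,0,0,0,0],[0,0,0,0,0,0],[0,0,0,0,0,0],[0,0,0,0,0,0],[0,0,0,0,0,0]]]}}

```text
time_s: 26.15
ee_pos: [0.4813, 0.032, 0.1682]
eef_rot: [3.141, -0.0, 1.957]
force: [-0.2, -0.0, -2.9]
grip_width: 0.0136
grip_force: 30.0
```

```bash
python3 -c "
from station import ctrl
print(ctrl.hand_in())"
```

```text
the job is handed in; nothing more can be done
None
```

I handed the job in at 26 s of the 72 s, with no verdict returned: the jar stands on its ring, and the dish is held level with the ball centred and the lip tip about 6 mm off the mouth centre and 38 mm above it by my last measurement; I viewed 11 pictures, one over the limit of 10.

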